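Square a folded cover into the fence and stop

ROBOT

A 7-joint arm with a two-finger parallel gripper is mounted at the origin on the work surface. World frame = base frame: x ahead of the robot, y to its left, z up, the work surface at z = 0. Lengths are in m, angles in rad, forces in N, time in s.
With the tool pointing down it reaches from about 0.425 to 1.025 m from the base axis. Payload 9.4 kg.
Tool frame: the origin (TCP) lies at the very end of the fingers, on their centre line; the grasp point (between the pads) lies 19 mm behind it; z points along the fingers, y is the line along which they close (so a half turn about z gives the same grasp; the last joint's range is limited). The gripper opens to 93 mm and grips with 3 to 60 N. Pads are 15 mm wide; open, the fingers measure 128 mm over their backs; the gripper's body (75 mm by 188 mm) begins 65 mm behind the grasp point.
Start: joints at [1.056, 0.599, -0.003, 1.599, 0.002, 0.943, -0.08], TCP at [0.307, -0.657, 0.219] pointing down, gripper open.
Joint ranges: [-2.57, 2.57], [-0.35, 1.97], [-1.29, 1.29], [0.11, 2.56], [-1.05, 4.19], [0.11, 1.86], [-2.63, 2.63]. Speed limits (rad/s): [2.22, 2.22, 3.01, 3.01, 3.14, 3.14, 3.14].

INTERFACE

Orientations are given as a rotation vector (axis times angle).
In Python, from plant import get_state, read_camera, close_job, nets gives the robot as it stands.
- The arm moves only by the shell command python3 -m inch 'ROWS' [FORCE]. ROWS is JSON, a list of rows, each an object with "angular": the turn, a rotation vector about the tool's x, y, z in degrees, a list of three; "linear": the shift along the tool's x, y, z in mm, a list of three; "hand": the closure, from 0 (fully open) to 1 (shut). A call has 1 to 5 rows; each row shifts and turns the commanded pose from where the row before left it, along the tool's axes as they then stand; what a row does not reach is not made up. A row lasts 1/12 s, in which the tool goes at most 41.7 mm and 7.16 degrees, less where a joint would pass 70% of its speed; a pose out of reach is approached as far as the arm can. A call is refused whole if a number of a shift passes 41.7 or a number of a turn 7.16, either way. A call with a gripper value outside its range is refused whole. The fingers move at their own pace and stop on an object; FORCE is the grip in N (left out, the last holds). Time passes only in rows, so rows that do not move let the fingers close. It gives the time, the measured TCP pose, the force, the opening and the grip force at its end, in the units of the state.
- get_state(): the state, without advancing time (a new reading comes with each control period).
- read_camera(name): name is "scene" or "side" or "wrist"; returns a dict with "pixels" (384x512x3 uint8, red, green, blue), "intrinsics" (3x3 intrinsics, pixels), "k1" (the pictures are not rectified: a ray, as slopes to the right and down, at radius r is drawn at 1 + k1 r^2 times it, then the intrinsics apply), "R" (3x3) and "t" (3): a world point X has camera coordinates R X + t; the wrist camera has in their place "hand_eye" (4x4, takes a point from camera to tool coordinates, whose origin is the TCP and whose axes are the flange's). Camera axes: x right, y down, z forward; pixel columns grow to the right and rows downward; lengths in m; the calibration is good to about 2 mm. A picture is of the moment at which its call begins: read the wrist's pose just before it. There is no depth.
- close_job(): hands the job in; it is judged then, once.
Trained networks look in a picture, given as the dict that the camera call returned (one of the last four; its "shot" number tells which), for a name from the list of things; names that differ only in an ending like _2 or _b are one class to them, and where a whole thing is asked for, a point or a joint stands for the part that bears it (a point fixed in the world has none). Each returns a list of dicts, best first, with "conf" (0 to 1); they miss things now and then, are a little off and sometimes report something else, mostly with a low value. They report only what shows in the picture. A call takes as long as a camera call. They do not tell look-alikes from the thing itself.
- nets.boxes_of(label, picture): "at" ([row, column] in pixels, amid what is visible of it).
- nets.tip_of(label, picture): "at" ([row, column] in pixels: a listed point, or the origin of a listed thing).
The state is a dict: "time_s": time; "joint_positions": joint angles; "qd": joint speeds; "joint_efforts": joint torques, N m; "position": TCP position; "ee_rot": TCP orientation; "wrist_force": force on the tool from outside, world axes, zero at the start; "wrist_torque": the same for the moment, N m; "grip_width": opening from 0.0 (shut) to 1.0 (fully open); "finger_force": force on a finger pad.
Only numpy, scipy, OpenCV 4.12 (cv2) and the standard library are available. Lean on these libraries where they do the work, as an engineer would, in place of code of your own. Each camera call takes 0.05 s, during which the arm holds its last target. There are 200 camera calls.

TASK

Get the folded sheet-metal cover in position for drilling: push it along the bench with the fingertips until one long side lies flush against the steel fence and one end is right up against the bolted-down stop block. Only push it: it stays flat on the bench, never lifted or tipped. Leave the loose dolly at the other end of the fence and the other tools where they lie, and finish clear of everything.

Things in the scene. Friction and masses are not known exactly. Their poses are not given: they have to be found in the camera images.
- cover: the work: a folded sheet-metal cover, an upside-down shallow tray that looks like a plain flat aluminium-coloured box with five dark vent slots in the top; 100 mm (its x) by 140 mm (its y) by 35 mm high, 0.25 to 0.5 kg, slides under a push of a few newtons, all sides upright, edges rounded 3 mm. Loose on the bench, in front of the fence (on the robot's side), at first askew and clear of fence and stop. Origin: centre of its underside, z up. Too wide to grip.
- fence: fixed straight fence of dark steel angle, bolted to the bench: upright face 420 mm long, 30 mm high, its foot on the far side. Origin: middle of the long face towards the robot, at bench height. Its y axis runs along the face, its x axis points away from the robot, square to the face; the cover must lie on the -x side of it.
- stop: fixed bright steel stop block with two dark bolt heads on top, bolted to the bench just in front of one end of the fence (left or right end, it varies); 70 mm (its x, across the fence) by 30 mm (its y, along the fence) by 25 mm high, 31 mm with the bolts; parallel to the fence, 10 mm clear of it. Origin: centre of its underside. The face towards the middle of the fence is the one to push up to.
- dolly: bystander: loose stepped steel dolly (hand anvil) with rounded edges, no bolts, 60 x 44 mm, 28 mm high, 0.45 kg, lying in front of the other end of the fence, where the stop block is not; its nearer side starts about 50 to 100 mm from the cover's end. Origin: centre of its underside.
- hammer: bystander: loose hammer, 300 mm long, lying well to the robot's left (+y). Its x axis runs along the handle towards the head.
- mallet: bystander: loose wooden mallet, head 85 mm by 48 mm diameter, handle 190 mm, lying well to the robot's right (-y). Origin: under the middle of the head, its y axis along the handle.
Things that resemble listed ones, but are neither listed nor needed, are in the scene too. What is shaped like the cover but yellow is not meant. What is shaped like the stop but yellow is not meant.

How it is judged:
By the outcome, as a careful person would: the job done as asked, in the order asked, and still so for the second after the job is handed in, with the robot touching nothing.
It also fails if it takes over 64 s, if anything falls off the work surface, if the arm or the gripper's body presses on something with over 40 N, if the wrist force passes 120 N, or if a joint passes its speed limit or range.

## Working session

There is one attempt and no reset: what is moved stays moved. The work goes in short steps, Python scripts to look and compute and a shell command to move; the robot and the scene stay as the last step left them, time stands still between calls to the robot, and variables do not carry over. Pictures are saved under pics/ and viewed, at most 10 in all, crops included, and the job is handed in when it is done.

```bash
mkdir -p pics; ls; cat > h.py <<'E'
import numpy as np, cv2
from plant import get_state, read_camera, close_job, nets
from scipy.spatial.transform import Rotation as Rn
def ray(p,rc,st=None):
    K=np.array(p["intrinsics"]);k=p["k1"]
    d=np.array([(rc[1]-K[0,2])/K[0,0],(rc[0]-K[1,2])/K[1,1]]);u=d.copy()
    for _ in range(20): u=d/(1+k*(u@u))
    v=np.array([u[0],u[1],1.])
    if "R" in p:
        R=np.array(p["R"]);t=np.array(p["t"]);return -R.T@t,R.T@v
    H=np.array(p["hand_eye"]);T=Rn.from_rotvec(st["ee_rot"]).as_matrix()
    return np.array(st["position"])+T@H[:3,3],T@H[:3,:3]@v
def at_z(p,rc,z,st=None):
    o,d=ray(p,rc,st);return o+d*(z-o[2])/d[2]
def proj(p,X):
    c=np.array(p["R"])@X+np.array(p["t"]);u=c[:2]/c[2];u=u*(1+p["k1"]*(u@u));K=np.array(p["intrinsics"])
    return np.array([K[1,1]*u[1]+K[1,2],K[0,0]*u[0]+K[0,2]])
E
python3 - <<'E'
from h import *
ims=[]
for c in("scene","side"):
    p=read_camera(c);cv2.imwrite(f"pics/{c}1.png",p["pixels"][:,:,::-1])
    for n,z in(("cover",0),("fence",0),("stop",0),("dolly",0)):
        for d in nets.tip_of(n,p)[:3]: print(c,n,np.round(d["at"]),round(d["conf"],2),np.round(at_z(p,d["at"],z),3))
    ims.append(p["pixels"][:,:,::-1])
print(get_state()["time_s"],get_state()["ee_rot"])
E
```

```text
pics
scene cover [158. 330.] 0.93 [0.462 0.26  0.   ]
scene cover [204. 294.] 0.71 [0.593 0.054 0.   ]
scene cover [160. 268.] 0.55 [0.389 0.049 0.   ]
scene fence [226. 303.] 0.84 [0.679 0.045 0.   ]
scene fence [230.  76.] 0.63 [ 0.427 -0.626  0.   ]
scene stop [237. 217.] 0.7 [ 0.615 -0.218  0.   ]
scene stop [230. 248.] 0.59 [ 0.625 -0.122  0.   ]
scene dolly [203. 346.] 0.76 [0.655 0.215 0.   ]
side cover [263. 247.] 0.74 [0.484 0.26  0.   ]
side cover [216. 235.] 0.71 [0.598 0.047 0.   ]
side cover [230. 286.] 0.56 [0.386 0.063 0.   ]
side fence [212. 216.] 0.91 [ 0.676  0.044 -0.   ]
side stop [191. 238.] 0.58 [ 0.636 -0.108  0.   ]
side stop [178. 253.] 0.51 [ 0.601 -0.217  0.   ]
side dolly [245. 209.] 0.72 [0.638 0.22  0.   ]
0.5 [-3.06657245e+00 -6.82233830e-01  6.19359429e-05]
```

View pics/scene1.png

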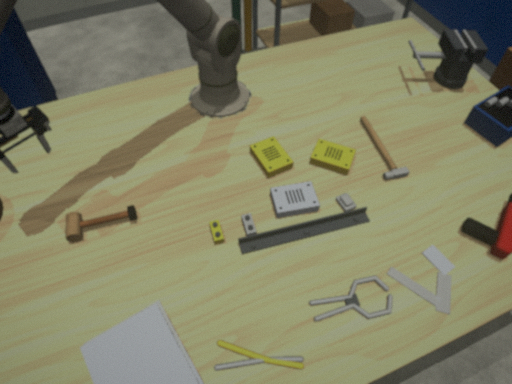

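View pics/side1.png

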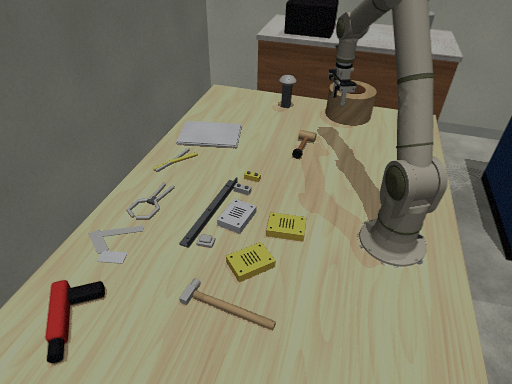

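Candidates: the cover is the grey one at scene (199,295); the yellow ones at (155,270) and (155,332) are not meant. The stop is the steel block at (224,249); the yellow one at (232,217) is not meant. The dolly is at (202,346). I'll confirm this in one enlarged, top-down rectified crop.

```bash
cat >> h.py <<'E'
def ortho(p,z,x0=.42,x1=.76,y0=-.26,y1=.30,s=1400):
    # rows: x decreasing downward, cols: y decreasing to the right
    xs=np.arange(x1,x0,-1/s);ys=np.arange(y1,y0,-1/s)
    Y,X=np.meshgrid(ys,xs);W=np.stack([X,Y,np.full_like(X,z)],-1)
    if "R" in p: R,t=np.array(p["R"]),np.array(p["t"])
    else:
        st=p["st"];H=np.array(p["hand_eye"]);T=np.eye(4);T[:3,:3]=Rn.from_rotvec(st["ee_rot"]).as_matrix();T[:3,3]=st["position"]
        M=np.linalg.inv(T@H);R,t=M[:3,:3],M[:3,3]
    c=W@R.T+t;u=c[...,:2]/c[...,2:];u=u*(1+p["k1"]*(u**2).sum(-1,keepdims=True));K=np.array(p["intrinsics"])
    return cv2.remap(p["pixels"][:,:,::-1].copy(),(K[0,0]*u[...,0]+K[0,2]).astype(np.float32),(K[1,1]*u[...,1]+K[1,2]).astype(np.float32),cv2.INTER_LINEAR)
E
python3 - <<'E'
from h import *
p=read_camera("scene");im=ortho(p,.035)
for i in range(0,560,50): cv2.putText(im,f"{.30-i/1000:.2f}",(int(i*1.4),10),0,.35,(0,0,255));cv2.line(im,(int(i*1.4),12),(int(i*1.4),18),(0,0,255))
for i in range(10,340,50): cv2.putText(im,f"{.76-i/1000:.2f}",(0,int(i*1.4)),0,.35,(0,0,255))
cv2.imwrite("pics/o1.png",im);print(im.shape)
E
```

```text
(477, 785, 3)
```

View pics/o1.png

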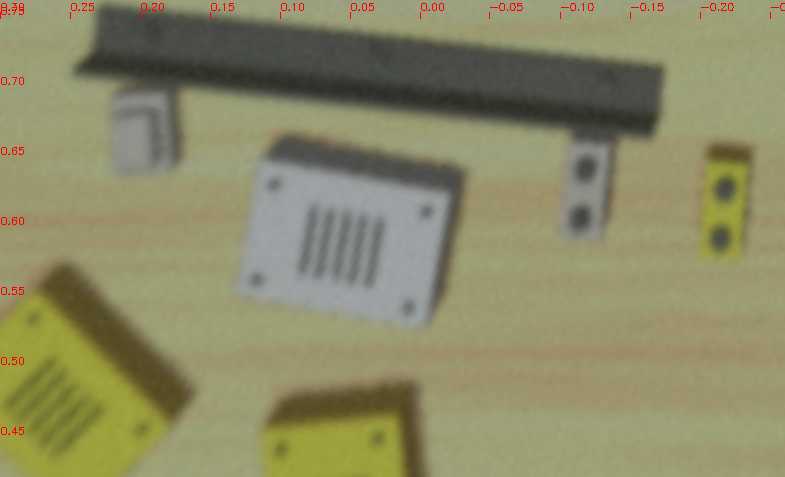

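The crop confirms it: the grey cover has corners at about (265,158), (450,190), (425,325) and (238,293). The bolted steel stop is at (590,185), the dolly at (145,130), and the fence strip runs from (75,72) to (655,135). The yellow look-alikes lie apart. Moving over now.

```bash
python3 -m inch '[{"angular":[0,0,6.26],"linear":[24.6,-31.5,0],"hand":0},{"angular":[0,0,6.26],"linear":[21.2,-33.9,0],"hand":0},{"angular":[0,0,6.26],"linear":[17.5,-36,0],"hand":0},{"angular":[0,0,6.26],"linear":[13,-37.8,0],"hand":0},{"angular":[0,0,6.26],"linear":[9,-39,0],"hand":0}]'
python3 -m inch '[{"angular":[0,0,0],"linear":[7,-40,0],"hand":0},{"angular":[0,0,0],"linear":[7,-40,0],"hand":0},{"angular":[0,0,0],"linear":[7,-40,0],"hand":0},{"angular":[0,0,0],"linear":[7,-40,0],"hand":0},{"angular":[0,0,0],"linear":[7,-40,0],"hand":0}]'
```

```text
time_s: 0.97
position: [0.3524, -0.4601, 0.2187]
ee_rot: [3.136, -0.18, 0.001]
wrist_force: [1.4, 0.3, -0.2]
grip_width: 0.998
finger_force: 0.0
time_s: 1.38
position: [0.4091, -0.265, 0.2189]
ee_rot: [3.137, -0.171, 0.001]
wrist_force: [0.7, 0.6, -0.4]
grip_width: 1.004
finger_force: 0.0
```

```bash
python3 -m inch '[{"angular":[0,0,0],"linear":[8,-40,0],"hand":0},{"angular":[0,0,0],"linear":[8,-40,0],"hand":0},{"angular":[0,0,0],"linear":[8,-40,0],"hand":0},{"angular":[0,0,0],"linear":[8,-40,0],"hand":0},{"angular":[0,0,0],"linear":[8,-40,0],"hand":0}]'
python3 -m inch '[{"angular":[0,0,0],"linear":[8,-36,0],"hand":0},{"angular":[0,0,0],"linear":[8,-36,0],"hand":0},{"angular":[0,0,0],"linear":[8,-36,0],"hand":0},{"angular":[0,0,0],"linear":[0,0,0],"hand":0},{"angular":[0,0,0],"linear":[0,0,0],"hand":0}]'
python3 - <<'E'
from h import *
st=get_state();p=read_camera("wrist");p["st"]=st
im=ortho(p,.035)
for i in range(0,560,50): cv2.putText(im,f"{.30-i/1000:.2f}",(int(i*1.4),10),0,.35,(0,0,255))
for i in range(10,340,50): cv2.putText(im,f"{.76-i/1000:.2f}",(0,int(i*1.4)),0,.35,(0,0,255))
cv2.imwrite("pics/o2.png",im)
import pickle;pickle.dump(p,open("w2.pkl","wb"))
for n in("cover","fence","stop","dolly"):
  for d in nets.tip_of(n,p)[:3]: print(n,np.round(d["at"]),round(d["conf"],2),np.round(at_z(p,d["at"],0,st),3))
print(p["hand_eye"])
E
```

```text
time_s: 1.8
position: [0.4706, -0.0703, 0.219]
ee_rot: [-3.137, 0.171, -0.001]
wrist_force: [0.6, -0.6, 0.3]
grip_width: 0.998
finger_force: 0.0
time_s: 2.22
position: [0.5063, 0.0348, 0.2186]
ee_rot: [-3.137, 0.163, -0.001]
wrist_force: [-0.5, 0.3, 0.6]
grip_width: 1.002
finger_force: 0.0
cover [223.  78.] 0.93 [0.468 0.264 0.   ]
cover [261. 243.] 0.77 [0.396 0.061 0.   ]
cover [105. 231.] 0.74 [0.59  0.053 0.   ]
fence [ 18. 229.] 0.63 [0.682 0.044 0.   ]
stop [ 67. 460.] 0.65 [ 0.608 -0.214  0.   ]
stop [ 63. 375.] 0.6 [ 0.62  -0.114  0.   ]
dolly [63. 87.] 0.67 [0.655 0.21  0.   ]
[[-3.00441428e-05 -9.67729475e-01 -2.51991393e-01  6.98244996e-02]
 [ 9.99997932e-01 -5.41522999e-04  1.96039905e-03 -1.05898427e-03]
 [-2.03359507e-03 -2.51990813e-01  9.67727490e-01 -1.66731816e-01]
 [ 0.00000000e+00  0.00000000e+00  0.00000000e+00  1.00000000e+00]]
```

View pics/o2.png

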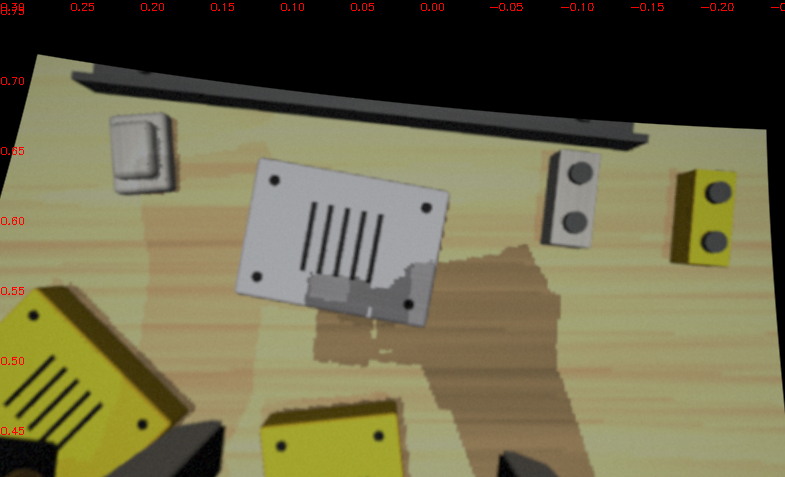

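The wrist view is sharp: cover corners at (260,157), (448,192), (425,325) and (236,292), so its yaw is about -10.6°. The fence line is at about -6.1°, the stop at (572,200) and the dolly at (143,152). I'll lower behind the cover with the fingers open.

```bash
python3 -m inch '[{"angular":[0,0,0],"linear":[0,-14,30],"hand":0},{"angular":[0,0,0],"linear":[0,-15,35],"hand":0},{"angular":[0,0,0],"linear":[0,0,41],"hand":0},{"angular":[0,0,0],"linear":[0,0,41],"hand":0},{"angular":[0,0,0],"linear":[0,0,41],"hand":0}]'
python3 -m inch '[{"angular":[0,0,0],"linear":[0,0,18],"hand":0},{"angular":[0,0,0],"linear":[0,0,0],"hand":0},{"angular":[0,0,0],"linear":[0,0,0],"hand":0}]'
```

```text
time_s: 2.88
position: [0.5092, 0.0604, 0.0295]
ee_rot: [-3.137, 0.172, -0.003]
wrist_force: [1.8, 0.8, 0.1]
grip_width: 0.998
finger_force: 0.0
time_s: 3.13
position: [0.5084, 0.0602, 0.0121]
ee_rot: [3.136, -0.173, -0.003]
wrist_force: [-0.1, 0.7, 1.0]
grip_width: 1.001
finger_force: 0.0
```

```bash
python3 -m inch '[{"angular":[0,0,0],"linear":[10,0,0],"hand":0},{"angular":[0,0,0],"linear":[8,0,0],"hand":0},{"angular":[0,0,0],"linear":[8,0,0],"hand":0},{"angular":[0,0,0],"linear":[8,0,0],"hand":0},{"angular":[0,0,0],"linear":[8,0,0],"hand":0}]'
python3 -m inch '[{"angular":[0,0,0],"linear":[6,0,0],"hand":0},{"angular":[0,0,0],"linear":[6,0,0],"hand":0},{"angular":[0,0,0],"linear":[3,0,0],"hand":0},{"angular":[0,0,0],"linear":[2,0,0],"hand":0},{"angular":[0,0,0],"linear":[0,0,0],"hand":0}]'
python3 -m inch '[{"angular":[0,0,0],"linear":[2,0,0],"hand":0},{"angular":[0,0,0],"linear":[2,0,0],"hand":0},{"angular":[0,0,0],"linear":[0,0,0],"hand":0}]'
```

```text
time_s: 3.55
position: [0.5515, 0.0568, 0.0136]
ee_rot: [-3.137, 0.17, -0.001]
wrist_force: [-3.7, 1.1, 2.7]
grip_width: 0.999
finger_force: 1.8
time_s: 3.97
position: [0.5681, 0.0549, 0.0125]
ee_rot: [-3.137, 0.17, -0.001]
wrist_force: [-0.1, -0.0, 0.9]
grip_width: 1.002
finger_force: 0.5
time_s: 4.22
position: [0.5722, 0.0545, 0.0125]
ee_rot: [-3.137, 0.17, -0.001]
wrist_force: [-0.9, 0.3, -0.5]
grip_width: 0.997
finger_force: 0.4
```

```bash
for i in 1 2; do python3 -m inch '[{"angular":[0,0,0],"linear":[1,0,0],"hand":0},{"angular":[0,0,0],"linear":[1,0,0],"hand":0},{"angular":[0,0,0],"linear":[0,0,0],"hand":0}]' | grep -E "pos|wrist"; done
```

```text
position: [0.5736, 0.0543, 0.0125]
wrist_force: [-2.2, 1.0, -0.4]
position: [0.5735, 0.0543, 0.0125]
wrist_force: [-6.4, 1.7, 5.1]
```

```bash
python3 -m inch '[{"angular":[0,0,0],"linear":[1.5,0,0],"hand":0},{"angular":[0,0,0],"linear":[1.5,0,0],"hand":0},{"angular":[0,0,0],"linear":[0,0,0],"hand":0}]' | grep -E "pos|rot|wrist"
python3 - <<'E'
from h import *
st=get_state();p=read_camera("wrist");p["st"]=st
im=p["pixels"][:,:,::-1];cv2.imwrite("pics/w3.png",im)
print(st["wrist_torque"])
E
```

```text
position: [0.5735, 0.0543, 0.0124]
ee_rot: [3.136, -0.17, -0.014]
wrist_force: [-14.4, 3.9, 11.4]
[ 0.55540752  3.23293059 -0.32007132]
```

View pics/w3.png

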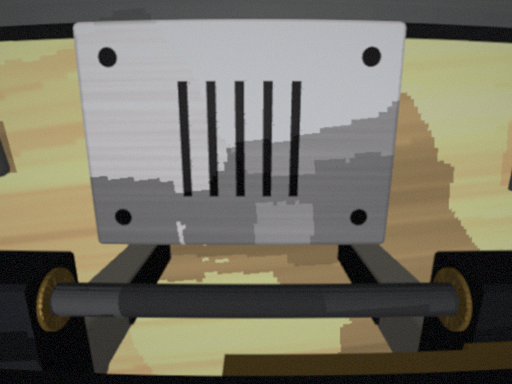

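The cover's far edge lies on the fence line: its top edge is at row 22, level with the fence band. The cover is square to the gripper. Next I back off, lift and turn for the end push.

```bash
python3 -m inch '[{"angular":[0,0,0],"linear":[-15,0,0],"hand":0},{"angular":[0,0,0],"linear":[-15,0,0],"hand":0},{"angular":[0,0,0],"linear":[0,0,-40],"hand":0},{"angular":[0,0,0],"linear":[0,0,-40],"hand":0},{"angular":[0,0,0],"linear":[0,0,-40],"hand":0.3}]'
python3 -m inch '[{"angular":[0,0,0],"linear":[0,0,-40],"hand":0.6},{"angular":[0,0,0],"linear":[0,0,-40],"hand":0.62},{"angular":[0,0,0],"linear":[0,0,0],"hand":0.62}]'
python3 - <<'E'
from h import *
st=get_state();p=read_camera("wrist");p["st"]=st
im=ortho(p,.035);print(np.round(st["joint_positions"],2))
for i in range(0,560,50): cv2.putText(im,f"{.30-i/1000:.2f}",(int(i*1.4),10),0,.35,(0,0,255))
for i in range(10,340,50): cv2.putText(im,f"{.76-i/1000:.2f}",(0,int(i*1.4)),0,.35,(0,0,255))
cv2.imwrite("pics/o4.png",im)
E
```

```text
time_s: 5.43
position: [0.5488, 0.0569, 0.1337]
ee_rot: [3.137, -0.17, -0.001]
wrist_force: [0.6, 0.4, -0.6]
grip_width: 0.963
finger_force: 0.0
time_s: 5.68
position: [0.553, 0.0573, 0.2201]
ee_rot: [-3.134, 0.171, -0.02]
wrist_force: [1.5, -0.7, -0.1]
grip_width: 0.76
finger_force: 0.0
[-0.24  0.39  0.05  2.   -0.03  0.74 -1.86]
```

View pics/o4.png

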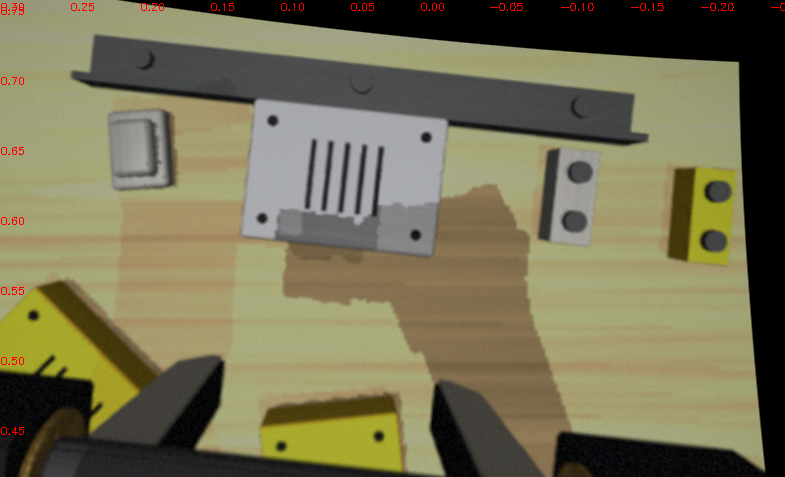

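The cover is flush with the fence: corners (255,99) and (447,120) are on its edge, with about 87 mm left to the stop at (570,197). The dolly's right edge is at column 174 and its position is unchanged. I'll turn -90°, because joint 7 can't go the other way.

```bash
for i in 1 2; do python3 -m inch '[{"angular":[0,0,-7],"linear":[0,0,0],"hand":0.62},{"angular":[0,0,-7],"linear":[0,0,0],"hand":0.62},{"angular":[0,0,-7],"linear":[0,0,0],"hand":0.62},{"angular":[0,0,-7],"linear":[0,0,0],"hand":0.62},{"angular":[0,0,-7],"linear":[0,0,0],"hand":0.62}]' >/dev/null; done
python3 -m inch '[{"angular":[0,0,-7],"linear":[0,0,0],"hand":0.62},{"angular":[0,0,-7],"linear":[0,0,0],"hand":0.62},{"angular":[0,0,-6],"linear":[0,0,0],"hand":0.62},{"angular":[0,0,0],"linear":[33,26,0],"hand":0.62},{"angular":[0,0,0],"linear":[33,26,0],"hand":0.62}]'
python3 -m inch '[{"angular":[0,0,0],"linear":[33,26,0],"hand":0.62},{"angular":[0,0,0],"linear":[0,0,0],"hand":0.62},{"angular":[0,0,0],"linear":[0,0,0],"hand":0.62}]'
python3 - <<'E'
from h import *
st=get_state();P=np.array(st["position"]);a=np.radians(-6.1)
n=np.array([np.cos(a),np.sin(a)]);t=np.array([-n[1],n[0]])
M=Rn.from_rotvec(st["ee_rot"]).as_matrix()
print(P,n@P[:2],t@P[:2],np.degrees(np.arctan2(M[1,1],M[0,1])),M[:,2],st["grip_width"])
E
```

```text
time_s: 6.98
position: [0.6073, 0.1145, 0.2116]
ee_rot: [-2.342, -2.094, 0.002]
wrist_force: [-0.3, 1.2, 0.5]
grip_width: 0.383
finger_force: 0.0
time_s: 7.23
position: [0.6369, 0.1486, 0.2106]
ee_rot: [-2.334, -2.099, 0.0]
wrist_force: [-0.1, -0.0, 0.0]
grip_width: 0.377
finger_force: 0.0
[0.63692276 0.1485947  0.21058446] 0.6175261906296945 0.21543535155199567 -6.0680800680345675 [-0.00133261  0.00145016 -0.99999806] 0.3771616974382417
```

```bash
python3 -m inch '[{"angular":[0,0,0],"linear":[0,0,35],"hand":0.62},{"angular":[0,0,0],"linear":[0,0,41],"hand":0.62},{"angular":[0,0,0],"linear":[0,0,41],"hand":0.62},{"angular":[0,0,0],"linear":[0,0,25],"hand":0.62},{"angular":[0,0,0],"linear":[0,0,0],"hand":0.62}]'
python3 -m inch '[{"angular":[0,0,0],"linear":[0,0,20],"hand":0.62},{"angular":[0,0,0],"linear":[0,0,20],"hand":0.62},{"angular":[0,0,0],"linear":[0,0,16],"hand":0.62},{"angular":[0,0,0],"linear":[0,0,0],"hand":0.62},{"angular":[0,0,0],"linear":[0,0,0],"hand":0.62}]'
```

```text
time_s: 7.65
position: [0.6323, 0.1439, 0.0646]
ee_rot: [-2.336, -2.095, 0.014]
wrist_force: [-0.3, 0.5, 0.3]
grip_width: 0.378
finger_force: 0.0
time_s: 8.07
position: [0.6362, 0.1457, 0.0153]
ee_rot: [-2.339, -2.097, 0.001]
wrist_force: [0.3, 0.2, -0.3]
grip_width: 0.379
finger_force: 0.0
```

```bash
for k in 1; do python3 -m inch '[{"angular":[0,0,0],"linear":[-6,0,0],"hand":0.62},{"angular":[0,0,0],"linear":[-6,0,0],"hand":0.62},{"angular":[0,0,0],"linear":[-6,0,0],"hand":0.62},{"angular":[0,0,0],"linear":[-8,0,0],"hand":0.62},{"angular":[0,0,0],"linear":[-8,0,0],"hand":0.62}]'; done
python3 -m inch '[{"angular":[0,0,0],"linear":[-8,0,0],"hand":0.62},{"angular":[0,0,0],"linear":[-8,0,0],"hand":0.62},{"angular":[0,0,0],"linear":[-8,0,0],"hand":0.62},{"angular":[0,0,0],"linear":[-8,0,0],"hand":0.62},{"angular":[0,0,0],"linear":[-6,0,0],"hand":0.62}]'
python3 -m inch '[{"angular":[0,0,0],"linear":[-6,0,0],"hand":0.62},{"angular":[0,0,0],"linear":[-5,0,0],"hand":0.62},{"angular":[0,0,0],"linear":[-4,0,0],"hand":0.62},{"angular":[0,0,0],"linear":[0,0,0],"hand":0.62}]'
```

```text
time_s: 8.48
position: [0.6333, 0.113, 0.0159]
ee_rot: [2.338, 2.098, 0.005]
wrist_force: [0.4, 3.8, 2.9]
grip_width: 0.38
finger_force: 2.0
time_s: 8.9
position: [0.6283, 0.0733, 0.0145]
ee_rot: [2.339, 2.097, -0.001]
wrist_force: [0.9, 3.7, 3.1]
grip_width: 0.381
finger_force: 1.8
time_s: 9.23
position: [0.6265, 0.0582, 0.0144]
ee_rot: [2.34, 2.096, -0.002]
wrist_force: [0.3, 0.1, -0.2]
grip_width: 0.38
finger_force: 0.0
```

```bash
python3 -m inch '[{"angular":[0,0,0],"linear":[-3,0,0],"hand":0.62},{"angular":[0,0,0],"linear":[-2,0,0],"hand":0.62},{"angular":[0,0,0],"linear":[-2,0,0],"hand":0.62},{"angular":[0,0,0],"linear":[0,0,0],"hand":0.62}]' | grep -E "pos|wrist"
for i in 1 2; do python3 -m inch '[{"angular":[0,0,0],"linear":[-1,0,0],"hand":0.62},{"angular":[0,0,0],"linear":[-1,0,0],"hand":0.62},{"angular":[0,0,0],"linear":[0,0,0],"hand":0.62}]' | grep -E "pos|wrist"; done
```

```text
position: [0.6257, 0.052, 0.0143]
wrist_force: [0.2, 0.3, -0.1]
position: [0.6256, 0.0504, 0.0144]
wrist_force: [0.7, 1.1, 0.4]
position: [0.6258, 0.0494, 0.0146]
wrist_force: [1.0, 3.3, -1.9]
```

```bash
for i in 1 2 3; do python3 -m inch '[{"angular":[0,0,0],"linear":[-1,0,0],"hand":0.62},{"angular":[0,0,0],"linear":[-1,0,0],"hand":0.62},{"angular":[0,0,0],"linear":[0,0,0],"hand":0.62}]' | grep -E "pos|wrist"; done
```

```text
position: [0.6258, 0.0494, 0.0148]
wrist_force: [-0.9, 8.4, -1.6]
position: [0.6258, 0.0493, 0.015]
wrist_force: [-0.0, 13.7, -0.9]
position: [0.6258, 0.0493, 0.0151]
wrist_force: [-1.0, 17.9, -1.2]
```

It has met the stop: force rises with no motion. Back off, lift and look.

```bash
python3 -m inch '[{"angular":[0,0,0],"linear":[6,0,0],"hand":0.62},{"angular":[0,0,0],"linear":[14,0,0],"hand":0.62},{"angular":[0,0,0],"linear":[12,0,0],"hand":0.62},{"angular":[0,0,0],"linear":[0,0,-40],"hand":0.62},{"angular":[0,0,0],"linear":[0,0,-40],"hand":0.62}]'
python3 -m inch '[{"angular":[0,0,0],"linear":[0,0,-40],"hand":0.62},{"angular":[0,0,0],"linear":[0,0,-40],"hand":0.62},{"angular":[0,0,0],"linear":[-10,-35,-10],"hand":0.62},{"angular":[0,0,0],"linear":[-10,-35,-10],"hand":0.62},{"angular":[0,0,0],"linear":[0,-35,0],"hand":0.62}]'
python3 -m inch '[{"angular":[0,0,7],"linear":[0,0,0],"hand":0.62},{"angular":[0,0,7],"linear":[0,0,0],"hand":0.62},{"angular":[0,0,7],"linear":[0,0,0],"hand":0.62},{"angular":[0,0,7],"linear":[0,0,0],"hand":0.62},{"angular":[0,0,7],"linear":[0,0,0],"hand":0.62}]' >/dev/null
python3 -m inch '[{"angular":[0,0,7],"linear":[0,0,0],"hand":0.62},{"angular":[0,0,7],"linear":[0,0,0],"hand":0.62},{"angular":[0,0,7],"linear":[0,0,0],"hand":0.62},{"angular":[0,0,7],"linear":[0,0,0],"hand":0.62},{"angular":[0,0,7],"linear":[0,0,0],"hand":0.62}]' >/dev/null
python3 -m inch '[{"angular":[0,0,7],"linear":[0,0,0],"hand":0.62},{"angular":[0,0,7],"linear":[0,0,0],"hand":0.62},{"angular":[0,0,6],"linear":[0,0,0],"hand":0.62},{"angular":[0,0,0],"linear":[0,0,0],"hand":0.62},{"angular":[0,0,0],"linear":[0,0,0],"hand":0.62}]'
python3 - <<'E'
from h import *
st=get_state();p=read_camera("wrist");p["st"]=st
im=ortho(p,.03,x0=.55,x1=.74,y0=-.20,y1=.13,s=2400)
cv2.imwrite("pics/o5.png",im);print(im.shape)
E
```

```text
time_s: 11.23
position: [0.6268, 0.0762, 0.0932]
ee_rot: [-2.334, -2.098, 0.007]
wrist_force: [1.2, -1.2, 0.2]
grip_width: 0.381
finger_force: 0.0
time_s: 11.65
position: [0.5215, 0.0649, 0.1965]
ee_rot: [2.339, 2.093, 0.002]
wrist_force: [-0.4, 1.1, -0.1]
grip_width: 0.382
finger_force: 0.0
time_s: 12.9
position: [0.5218, 0.0667, 0.1947]
ee_rot: [3.137, -0.164, -0.0]
wrist_force: [0.3, -0.4, -0.3]
grip_width: 0.378
finger_force: 0.0
(456, 792, 3)
```

View pics/o5.png

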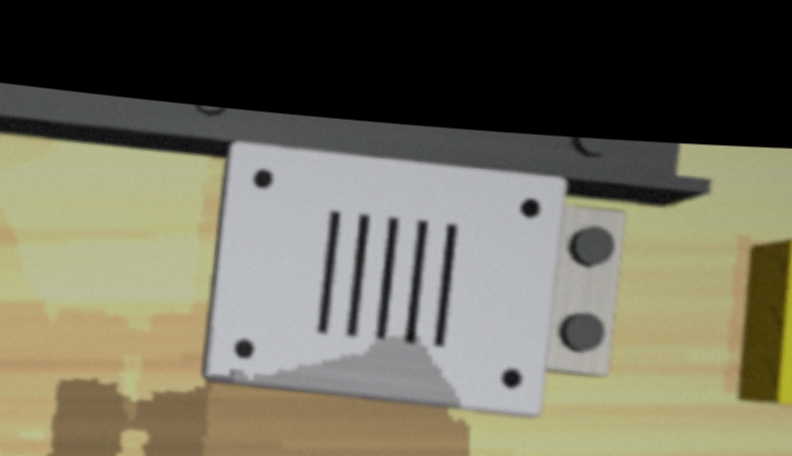

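It looks seated: the cover's corners are at (232,142), (566,180) and (540,415), and the stop's left edge is hidden under the cover's right edge. I'll check the parallelism numerically with line fits on another picture.

```bash
python3 - <<'E'
from h import *
st=get_state();p=read_camera("wrist");p["st"]=st
S=3000
def fit(z,y0,y1,xa,xb,sign,cols=True):
    im=cv2.cvtColor(ortho(p,z,x0=.5,x1=.74,y0=-.2,y1=.25,s=S),cv2.COLOR_BGR2GRAY).astype(float)
    im=cv2.GaussianBlur(im,(0,0),3);g=np.gradient(im,axis=0)*sign
    Y,X=[],[]
    for y in np.arange(y0,y1,.002):
        c=int((.25-y)*S);xm=.5*(xa(y)+xb(y))
        r0,r1=int((.74-xb(y))*S),int((.74-xa(y))*S);r=r0+np.argmax(g[r0:r1,c]);Y.append(y);X.append(.74-r/S)
    Y,X=np.array(Y),np.array(X)
    k=np.ones(len(Y),bool)
    for _ in range(4): f=np.polyfit(Y[k],X[k],1);k=abs(X-np.polyval(f,Y))<.002
    return np.degrees(np.arctan(f[0])),np.polyval(f,-.03),k.mean()
L=lambda o:(lambda y:.682+.107*(y-.043)+o)
print("fence top left",fit(.03,.05,.12,L(-.008),L(.012),-1*-1*-1))
print("fence top left(+)",fit(.03,.05,.12,L(-.008),L(.012),1))
print("fence base left",fit(0,.05,.12,L(-.012),L(.012),1))
print("cover far",fit(.035,-.09,.02,L(-.012),L(.012),1))
print("cover near",fit(.035,-.09,.02,L(-.115),L(-.085),-1))
print("fence right top -",fit(.03,-.16,-.11,L(-.012),L(.012),-1),fit(.03,-.16,-.11,L(-.012),L(.012),1))
E
```

```text
fence top left (np.float64(6.408881129281969), np.float64(0.6740901960784315), np.float64(1.0))
fence top left(+) (np.float64(6.321695314986717), np.float64(0.6670563025210086), np.float64(1.0))
fence base left (np.float64(6.255625858300191), np.float64(0.6749131652661065), np.float64(1.0))
cover far (np.float64(6.222424645312479), np.float64(0.6729269119769119), np.float64(1.0))
cover near (np.float64(9.384250541474042), np.float64(0.5771070499783416), np.float64(0.5454545454545454))
fence right top - (np.float64(6.0587100729937795), np.float64(0.6739701754385964), np.float64(0.8)) (np.float64(5.09601339324278), np.float64(0.6651754689754696), np.float64(0.84))
```

The angles agree (fence 6.3°, cover 6.2°) and the offset is about 1 mm, within what the rounded edge allows. One light re-press toward the fence will settle it.

```bash
python3 -m inch '[{"angular":[0,0,0],"linear":[8,28,0],"hand":0.3},{"angular":[0,0,0],"linear":[7,28,0],"hand":0.3},{"angular":[0,0,0],"linear":[0,28,20],"hand":0.3},{"angular":[0,0,0],"linear":[0,0,40],"hand":0.3},{"angular":[0,0,0],"linear":[0,0,40],"hand":0.3}]'
python3 -m inch '[{"angular":[0,0,0],"linear":[0,0,30],"hand":0.3},{"angular":[0,0,0],"linear":[0,0,30],"hand":0.3},{"angular":[0,0,0],"linear":[0,0,20],"hand":0.3},{"angular":[0,0,0],"linear":[0,0,0],"hand":0.3},{"angular":[0,0,0],"linear":[0,0,0],"hand":0.3}]'
python3 -m inch '[{"angular":[0,0,0],"linear":[8,0,0],"hand":0.3},{"angular":[0,0,0],"linear":[8,0,0],"hand":0.3},{"angular":[0,0,0],"linear":[0,0,0],"hand":0.3},{"angular":[0,0,0],"linear":[0,0,0],"hand":0.3}]'
```

```text
time_s: 13.42
position: [0.5289, -0.0212, 0.0949]
ee_rot: [-3.137, 0.172, -0.007]
wrist_force: [1.1, 0.2, -0.8]
grip_width: 0.676
finger_force: 0.0
time_s: 13.83
position: [0.5271, -0.019, 0.014]
ee_rot: [-3.137, 0.168, 0.004]
wrist_force: [-0.6, 0.1, 0.2]
grip_width: 0.702
finger_force: 0.0
time_s: 14.17
position: [0.5452, -0.0208, 0.0159]
ee_rot: [-3.137, 0.17, -0.005]
wrist_force: [-0.6, 0.4, -0.1]
grip_width: 0.696
finger_force: 0.0
```

```bash
python3 -m inch '[{"angular":[0,0,0],"linear":[6,0,0],"hand":0.3},{"angular":[0,0,0],"linear":[5,0,0],"hand":0.3},{"angular":[0,0,0],"linear":[4,0,0],"hand":0.3},{"angular":[0,0,0],"linear":[0,0,0],"hand":0.3}]' | grep -E "pos|wrist"
for i in 1 2 3 4; do python3 -m inch '[{"angular":[0,0,0],"linear":[1,0,0],"hand":0.3},{"angular":[0,0,0],"linear":[1,0,0],"hand":0.3},{"angular":[0,0,0],"linear":[0,0,0],"hand":0.3}]' | grep -E "pos|wrist"; done
```

```text
position: [0.5598, -0.0224, 0.0148]
wrist_force: [0.1, 0.2, -0.8]
position: [0.5605, -0.0226, 0.0145]
wrist_force: [0.2, 0.3, 0.4]
position: [0.5627, -0.0227, 0.0146]
wrist_force: [0.7, 0.4, 0.1]
position: [0.5646, -0.023, 0.0146]
wrist_force: [1.0, 0.2, -0.2]
position: [0.565, -0.0231, 0.0145]
wrist_force: [-4.8, 0.4, 4.1]
```

```bash
python3 -m inch '[{"angular":[0,0,0],"linear":[1.5,0,0],"hand":0.3},{"angular":[0,0,0],"linear":[1.5,0,0],"hand":0.3},{"angular":[0,0,0],"linear":[0,0,0],"hand":0.3}]' | grep -E "pos|wrist"
python3 -m inch '[{"angular":[0,0,0],"linear":[-4,0,0],"hand":0.3},{"angular":[0,0,0],"linear":[-15,0,0],"hand":0.3},{"angular":[0,0,0],"linear":[-15,0,0],"hand":0.3},{"angular":[0,0,0],"linear":[0,0,-40],"hand":0.3},{"angular":[0,0,0],"linear":[0,0,-40],"hand":0.3}]' | grep -E "pos|wrist"
python3 -m inch '[{"angular":[0,0,0],"linear":[0,0,-40],"hand":0.3},{"angular":[0,0,0],"linear":[0,0,-40],"hand":0.3},{"angular":[0,0,0],"linear":[0,0,-40],"hand":0.3},{"angular":[0,0,0],"linear":[0,0,0],"hand":0.3},{"angular":[0,0,0],"linear":[0,0,0],"hand":0.3}]'
python3 - <<'E'
from h import *
st=get_state();p=read_camera("wrist");p["st"]=st
cv2.imwrite("pics/o6.png",ortho(p,.03,s=1400))
E
```

```text
position: [0.5649, -0.0232, 0.0143]
wrist_force: [-11.7, 1.5, 9.5]
position: [0.5338, -0.0198, 0.0935]
wrist_force: [0.9, 0.5, 0.7]
time_s: 16.58
position: [0.5374, -0.0199, 0.2171]
ee_rot: [-3.136, 0.17, -0.01]
wrist_force: [-1.8, -0.4, -0.2]
grip_width: 0.698
finger_force: 0.0
```

View pics/o6.png

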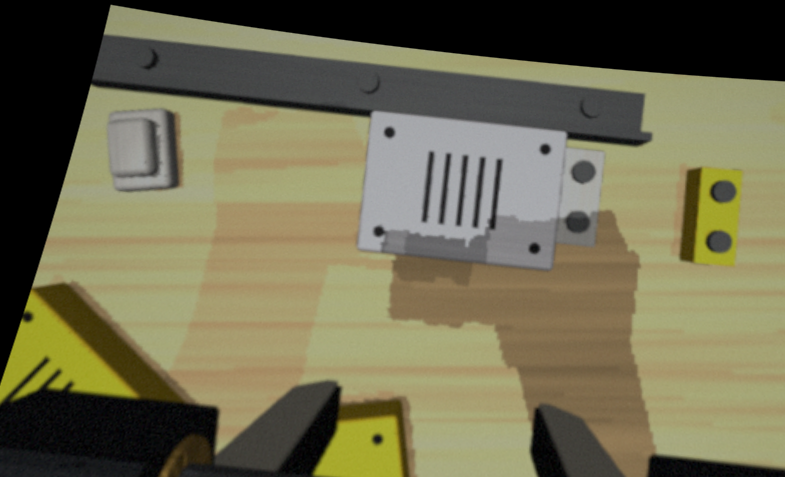

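The cover sits flush on the fence, with its top edge running (372,112) to (567,132), and against the stop at (580,195). The dolly at (142,150) is undisturbed and the arm is clear.

```bash
python3 -c "
from plant import close_job
print(close_job())"
```

```text
the job is handed in; nothing more can be done
None
```

The job is handed in: the cover was pushed flat along the bench until its long side was flush with the fence and its end against the stop block; the dolly and other tools were left alone, and the arm finished clear at about 17 s.

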